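Scrap the undersized nuts through the reject box's sprung flap

TASK

The grey reject box's drawer has been left ajar: first push it fully home so nothing can fall behind it. Then, without lifting it, slide the small nut off the front edge of the inspection plate into the scoop, pick up the scoop, press the sloping sprung flap of the box open with the scoop's lip and tip all three small nuts through into the drawer. Finally stand the empty scoop upright back where it stood; the big nut, the vee block and the marker stay as they are, and only the scoop may touch the flap.

Things in the scene. Friction and masses are not known exactly. Their poses are not given: they have to be found in the camera images.
- box: Grey steel reject box, fixed; origin on the bench. Own -x: inlet side (faces robot's left, the scoop); own -y: drawer side (faces robot). Base 150 (x +-75) x 210 (y -125 to 85) x 64 high holds the drawer; above it a tower, x +-75, y -65 to 85, whose top slopes up 20 deg from z=130 at x=-75 to 185 at x=75, open below the flap. Base's first 60 mm behind the drawer front is only 64 high.
- inlet_hinge (a point): Middle of the flap's hinge line, at the lower (inlet side) edge of the opening in the sloping top, box x = -61, y = 10, z = 135. The hinge line runs along the box's y. The opening is 108 wide (y) and reaches 75 up the slope from here.
- inlet_flap (a joint): Aluminium flap 106 wide, 77 long, closing the opening from below. 0 = shut, in the slope; grows as its free edge swings down into the box, at most 1.25 rad (52 deg below level). Cannot swing out. Sprung shut: about 0.7 N at the free edge at first, 1.6 N fully open; one nut lying on it does not open it. Pushed down it is a chute leading away from the hinge.
- drawer (a joint): Drawer of the reject box, m; 0 = fully home (a stop), grows as it is pulled out along the box's -y. It starts 0.02 to 0.045 open. About 1.5 N of friction; it stays where it is left.
- drawer_pull (a point): Middle of the outer face of the drawer's dark bow handle, a level bar 64 long and 8 thick, 36 above the bench, 22 proud of the drawer front. Moves with the drawer; push here along the box's +y.
- drawer_in (a point): Centre of the drawer's inner floor (134 in box x by 194 in box y, walls 47 high), 7.5 above the bench. Axes as the box's. Moves with the drawer.
- plate: Ground steel inspection plate, fixed, 170 (x) x 170 (y) x 40 high, origin on the bench under its middle; its own -x edge is the front one, towards the robot.
- plate_edge (a point): Middle of the plate's front top edge, 40 above the bench. Axes as the plate's. The scoop stands 4 to 8 mm in front of this edge with its long side along it.
- scoop: Loose sheet-steel scoop, 0.22 kg, origin on the bench under the middle of the pan. Pan 140 (own x +-70) x 72 x 36 high, walls 2.5; level floor x -20 to 70, then a 29 deg ramp up to the pouring lip at x=-70, z=29; side walls stand 6 above the lip. Black handle bar 14 wide (y), 20 thick, runs 74 mm from x=73, z=35 back and up at 45 deg (+x, +z). Nuts rest on slopes under 25 deg, slide above 38.
- scoop_lip (a point): Middle of the scoop's pouring lip, scoop x = -70, z = 29. Carry the scoop level or lip up: a nut lying on the ramp slides out over the lip if the scoop is tipped or swung early.
- scoop_grip (a point): Point inside the handle to grasp, scoop x = 106, z = 68: pinch across the 14 mm with the tool leaning so that the fingers run along the handle.
- scoop_in (a point): On the scoop's level floor, scoop x = 25, z = 2.5. Axes as the scoop's.
- reject_a: Undersized steel nut, 24 across flats, 27 across corners, 19 high, 0.06 kg, origin under its middle. Lies in the rear of the scoop.
- reject_b: Like reject_a, beside it in the scoop.
- reject_c: Same small nut, standing on the plate some 40 mm behind the front edge, 22 mm to the left or right of the middle, beside the big nut.
- good_nut: Big nut, 36 across flats, 41 across corners, 29 high, origin under its middle; stands on the plate 44 mm beside the small one. Stays.
- vee: Ground steel vee block, 60 x 60 x 45 high, origin under its middle, standing at the back of the plate. Stays.
- marker: Marker pen, 146 long, 16 thick, lying on the bench nearer to the robot than the scoop. Stays.

How it is judged (in metres and radians):
On the way, in this order (a step that is already met when the one before it is completed fails the run):
1. the drawer is fully home (value of joint drawer below 0.003 m), for 0.2 s.
2. the small nut from the plate lies in the scoop with the other two, the scoop still standing (x of reject_c in the frame of scoop between -0.07 and 0.07 m and y of reject_c in the frame of scoop between -0.036 and 0.036 m and z of reject_c in the frame of scoop below 0.036 m and linear speed of reject_c below 0.05 m/s and distance between each of reject_a, reject_b and scoop_in below 0.07 m and height (world z) of scoop below 0.01 m), for 0.2 s.
3. the scoop's lip presses the flap open (value of joint inlet_flap above 0.3 rad and contact force between scoop and inlet_flap above 0.2 N), for 0.1 s.
4. all three small nuts are in the drawer (height (world z) of each of reject_a, reject_b, reject_c below 0.05 m and horizontal distance between each of reject_a, reject_b, reject_c and drawer_in below 0.12 m), for 0.2 s.
At the end, for the whole second after the job is handed in: The drawer is home (within 4 mm), all three small nuts lie in it below its rim, the flap is shut (under 0.05 rad), the scoop stands level on the bench within 50 mm of where it stood and at rest, and the big nut and the vee block (15 mm) and the marker (30 mm) are where they were (value of joint drawer below 0.004 m and value of joint inlet_flap below 0.05 rad and x of reject_a in the frame of drawer_in between -0.07 and 0.07 m and x of reject_b in the frame of drawer_in between -0.07 and 0.07 m and x of reject_c in the frame of drawer_in between -0.07 and 0.07 m and y of reject_a in the frame of drawer_in between -0.1 and 0.1 m and y of reject_b in the frame of drawer_in between -0.1 and 0.1 m and y of reject_c in the frame of drawer_in between -0.1 and 0.1 m and height (world z) of each of reject_a, reject_b, reject_c below 0.05 m and angle between scoop's own z axis and vertical below 0.06 rad and height (world z) of scoop below 0.005 m and distance of scoop from where it was at the start of the episode below 0.05 m and linear speed of scoop below 0.02 m/s and distance of each of good_nut, vee from where it was at the start of the episode below 0.015 m and distance of marker from where it was at the start of the episode below 0.03 m); the robot touches nothing.
It fails at once if the flap is touched by the robot instead of the scoop (contact force between any of the arm, the fingers and inlet_flap above 0.5 N).
It fails at once if the small nut is lifted off the plate instead of slid over its edge (z of reject_c in the frame of plate above 0.058 m and distance between reject_c and scoop_in above 0.11 m and horizontal distance between reject_c and plate_edge below 0.09 m).
It fails at once if the big nut or the vee block is knocked off its place (distance of any of good_nut, vee from where it was at the start of the episode above 0.03 m).
It also fails if it takes over 64 s, if anything falls off the work surface, if the arm or the gripper's body presses on something with over 40 N, if the wrist force passes 120 N, or if a joint passes its speed limit or range.

ROBOT

A 7-joint arm with a two-finger parallel gripper is mounted at the origin on a cart in front of the work surface, level with it; the furniture and walls round the work are solid. World frame = base frame: x ahead of the robot, y to its left, z up, the work surface at z = 0. Lengths are in mm, angles in rad, forces in N, time in s.
With the tool pointing down it reaches from about 425 to 825 mm from the base axis. Payload 3.6 kg.
Tool frame: the origin (TCP) lies between the finger pads; the fingertips stand ctrl.tcp_to_tips ahead of it and the grasp point (between the pads) lies 6 mm ahead of it (ctrl.tcp_to_tips is the distance from the TCP to the fingertips, in mm); z points along the fingers, y is the line along which they close (so a half turn about z gives the same grasp; the last joint's range is limited). The gripper opens to 93 mm and grips with 3 to 60 N. Pads are 15 mm wide; open, the fingers measure 128 mm over their backs; the gripper's body (75 mm by 188 mm) begins 65 mm behind the grasp point.
Start: joints at [1.31, 0.615, -0.013, 1.423, 0.008, 1.103, -0.04], TCP at [150.603, -632.284, 243.64] pointing down, gripper open.
Joint ranges: [-3.12, 3.12], [-0.3, 2.06], [-1.34, 1.32], [0.26, 2.42], [-1.36, 4.5], [0.01, 1.98], [-2.84, 2.84]. Speed limits (rad/s): [2.79, 2.79, 3.14, 3.14, 3.14, 3.14, 3.14].

INTERFACE

Orientations are given as a unit quaternion [w, x, y, z].
In Python, from station import ctrl gives the robot as it stands.
- The arm moves only by the tool jog_arm, never from a script. Its argument "rows" is a list of rows, each a list of 5 numbers: the shift along the tool's x, y, z in cm, then the turn about the tool's z in degrees, then the finger opening in cm, from 0 to 9.3. In form: [[tx, ty, tz, yaw, hand], ...]. A call has 1 to 12 rows; each row is the pose to reach, as a shift and turn from the pose commanded when the call began, along the tool's axes at that moment; what a row does not reach only later rows make up. A row lasts 1/12 s, in which the tool goes at most 41.7 mm and 7.16 degrees, less where a joint would pass 70% of its speed; a pose out of reach is approached as far as the arm can. A call with a gripper value outside its range is refused whole. The fingers move at their own pace and stop on an object; the grip force is fixed at half the most. Time passes only in rows, so rows that repeat a pose let the fingers close. It gives the time, the measured TCP pose, the force, the opening and the grip force at its end, in the units of the state.
- ctrl.get_obs(): the state, without advancing time (a new reading comes with each control period).
- ctrl.read_camera(name): name is "side" or "top"; returns (picture, depth): 384x512x3 uint8, blue, green, red; 384x512 float32, mm along the optical axis (not along the pixel's ray), 0 where there is no reading.
- ctrl.camera_params(name): a dict with "intrinsics" (3x3 intrinsics, pixels), "rvec" (rotation vector, rad) and "tvec" (3), from world to camera coordinates, as OpenCV has them. Camera axes: x right, y down, z forward; pixel columns grow to the right and rows downward; lengths in mm; the calibration is good to about 2 mm. A picture is of the moment at which its call begins. camera_params takes no time and is no camera call.
- ctrl.job_done(): hands the job in; it is judged then, once.
The state is a dict: "time": time; "joints": joint angles; "joint_vel": joint speeds; "tau": joint torques, N m; "eef_pos": TCP position; "eef_rot": TCP orientation; "force": force on the tool from outside, world axes, zero at the start; "torque": the same for the moment, N m; "grip_width": opening from 0.0 (shut) to 1.0 (fully open); "grasp_force": force on a finger pad.
Only numpy, scipy, OpenCV 4.12 (cv2) and the standard library are available. Lean on these libraries where they do the work, as an engineer would, in place of code of your own. Each camera call takes 0.05 s, during which the arm holds its last target. There are 200 camera calls.

## Working session

There is one attempt and no reset: what is moved stays moved. The work goes in short steps, Python scripts to look and compute and a tool call to move; the robot and the scene stay as the last step left them, time stands still between calls to the robot, and variables do not carry over. Pictures are saved under pics/ and viewed, at most 10 in all, crops included, and the job is handed in when it is done.

Besides the shell and the picture viewer there is one more tool, called after ">>>" as name([rows], argument=value, ...), one row to a line, values as JSON. jog_arm: Moves the arm, as the interface text tells. Its arguments: {"type":"object","properties":{"rows":{"type":"array","items":{"type":"array","items":{"type":"number"}}}},"required":["rows"]}

```bash
ls; mkdir -p pics
cat > h.py <<'E'
import numpy as np, cv2
from station import ctrl
def cam(n):
    p=ctrl.camera_params(n);K=np.array(p["intrinsics"],float).reshape(3,3)
    R=cv2.Rodrigues(np.array(p["rvec"],float))[0];t=np.array(p["tvec"],float).ravel();return K,R,t
def ray(n,u,v,z):
    K,R,t=cam(n);c=-R.T@t;d=R.T@np.linalg.inv(K)@np.array([u,v,1.]);return c+d*(z-c[2])/d[2]
def pts(n,dep):
    K,R,t=cam(n);h,w=dep.shape;v,u=np.mgrid[:h,:w]
    P=np.stack([(u-K[0,2])/K[0,0]*dep,(v-K[1,2])/K[1,1]*dep,dep],-1)
    W=(P-t)@R;W[dep<=0]=np.nan;return W
def proj(n,X):
    K,R,t=cam(n);q=K@(R@np.array(X,float)+t);return q[:2]/q[2]
E
python3 - <<'E'
from h import *
o=ctrl.get_obs();print(o,ctrl.tcp_to_tips)
for n in("top","side"):
    im,d=ctrl.read_camera(n);np.savez("pics/"+n+"0.npz",im=im,d=d)
    cv2.imwrite(f"pics/{n}0.png",im);K,R,t=cam(n);print(n,K.tolist(),-R.T@t,R[2])
E
```

```text
pics
{'time': 0.0, 'joints': array([ 1.31053076,  0.61591099, -0.01262987,  1.42489983,  0.00812416,
        1.10338265, -0.04040143]), 'joint_vel': array([-2.66767446e-04, -1.20155679e-04, -2.22028034e-03,  6.43707187e-04,
       -1.05128807e-03,  8.22944874e-04,  3.62745844e-05]), 'tau': array([-6.58988120e-04, -4.58944345e+01,  2.09016879e-01, -1.65745622e+01,
       -6.09919173e-02,  2.04269250e-02,  2.34026611e-04]), 'eef_pos': array([ 150.40942163, -631.61025542,  242.48609152]), 'eef_rot': array([-1.26323564e-03,  9.93171097e-01,  1.16659959e-01, -1.73663157e-04]), 'force': array([-0.19134545,  0.06972375,  0.48443169]), 'torque': array([ 0.01697464, -0.02224025,  0.04952277]), 'grasp_force': 0.0, 'grip_width': 0.9931366430595727} 25.0
top [[381.00677409429244, 0.0, 256.25250954954134], [0.0, 381.00677409429244, 191.72976707757778], [0.0, 0.0, 1.0]] [ 498.94360925 -126.8245981   972.18942303] [ 0.04311058  0.03706981 -0.99838235]
side [[400.0414006260256, 0.0, 257.0844080866424], [0.0, 400.0414006260256, 190.90055760433313], [0.0, 0.0, 1.0]] [ 278.00110896 -679.15911269  670.49776938] [ 0.30327006  0.6711177  -0.6764823 ]
```

View pics/top0.png

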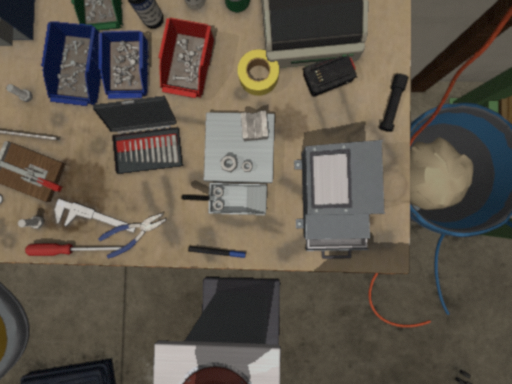

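View pics/side0.png

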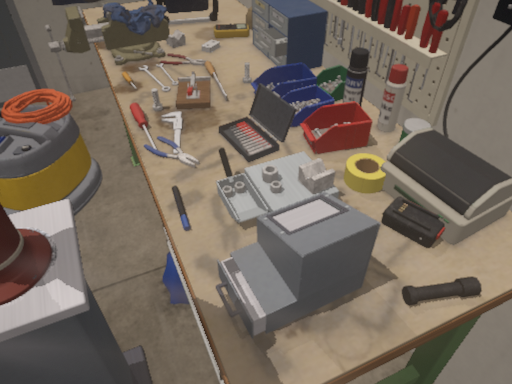

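Run:
```python
from h import *
a=np.load("pics/top0.npz");im,d=a["im"],a["d"];W=pts("top",d)
s=np.load("pics/side0.npz");Ws=pts("side",s["d"])
def rect(m,lab,z):
    m=m.astype(np.uint8);c,_=cv2.findContours(m,0,2);c=sorted(c,key=cv2.contourArea)[-1]
    P=np.array([ray("top",u,v,z)[:2] for u,v in c[:,0]],np.float32)
    r=cv2.minAreaRect(P);print(lab,r,cv2.boxPoints(r).round(0).tolist())
z=W[...,2]; roi=np.zeros(z.shape,bool)
# plate
r=roi.copy();r[105:190,195:285]=1; rect(r&(abs(z-40)<6),"plate",40)
r=roi.copy();r[105:150,235:285]=1; rect(r&(abs(z-82)<10),"vee",83)
r=roi.copy();r[145:180,215:265]=1
m=(r&(z>50)).astype(np.uint8);n,l,st,c=cv2.connectedComponentsWithStats(m)
for i in range(1,n):
    if st[i,4]>15:print("nut",st[i],c[i],np.nanmedian(z[l==i]),ray("top",*c[i],np.nanmedian(z[l==i])))
r=roi.copy();r[178:222,175:280]=1
m=(r&(z>14)&(z<110)).astype(np.uint8);print("scoop top z",np.nanmax(np.where(m,z,0)))
rect(r&(z>10)&(z<110),"scoop+h",35)
r2=r.copy();r2[:,:207]=0; rect(r2&(z>5),"scoop pan",33)
for u in range(180,212,3):print(u,[round(float(x)) for x in z[192:203,u]])
r=roi.copy();r[120:265,290:400]=1; rect(r&(z>110),"tower",150)
rect(r&(z>58)&(z<70),"base",64)
r=roi.copy();r[240:262,290:400]=1; rect(r&(z>25)&(z<50),"pull",36)
r=roi.copy();r[240:262,180:250]=1; rect(r&(z>6)&(z<30),"marker",8)
g=cv2.resize(im[130:262,175:390],None,fx=3.7,fy=3.7,interpolation=2);cv2.imwrite("pics/crop0.png",g)
# tower corners via depth: z profile along row 180
for u in range(296,390,6):print(u,W[180,u].round(0),W[235,u].round(0))
```

```text
plate ((649.7838745117188, -46.822967529296875), (169.68516540527344, 170.15267944335938), 89.60808563232422) [[564.0, -131.0], [734.0, -132.0], [735.0, 37.0], [565.0, 39.0]]
vee ((694.3582763671875, -68.40678405761719), (61.97126388549805, 28.349973678588867), 1.4017218351364136) [[663.0, -55.0], [664.0, -83.0], [726.0, -82.0], [725.0, -53.0]]
nut [221 155  16  17 154] [228.51948052 163.01948052] 69.19132068065497 [605.14724834 -25.48143026  69.19132068]
nut [242 161  11  11  63] [246.6984127  165.74603175] 59.65181646918543 [600.48379637 -68.50068523  59.65181647]
scoop top z 94.14224249941157
scoop+h ((522.4086303710938, -11.138595581054688), (211.2169647216797, 75.25679779052734), 89.6983413696289) [[484.0, -117.0], [559.0, -117.0], [561.0, 94.0], [485.0, 95.0]]
scoop pan ((528.1973266601562, -50.30427551269531), (88.91860961914062, 161.3722381591797), 1.134853482246399) [[482.0, 29.0], [485.0, -132.0], [574.0, -130.0], [571.0, 31.0]]
180 [2, 3, 4, -2, -4, 3, 5, 0, 0, 0, 1]
183 [0, 3, 87, 87, 91, 91, 89, 83, 1, -2, 1]
186 [0, 2, 94, 94, 92, 92, 89, 89, -2, 1, 2]
189 [5, 0, 84, 88
[... 1057 characters left out ...]
 [ 573. -192.   -2.] [ 433. -194.   -1.]
302 [ 572. -206.   11.] [ 434. -209.    0.]
308 [ 563. -208.  137.] [ 438. -218.   63.]
314 [ 563. -222.  135.] [ 439. -232.   67.]
320 [ 564. -234.  138.] [ 439. -246.   66.]
326 [ 563. -247.  145.] [ 440. -260.   66.]
332 [ 563. -259.  150.] [ 440. -274.   65.]
338 [ 563. -271.  154.] [ 440. -288.   64.]
344 [ 563. -283.  154.] [ 441. -302.   66.]
350 [ 562. -293.  170.] [ 441. -316.   64.]
356 [ 563. -305.  169.] [ 441. -330.   66.]
362 [ 563. -317.  172.] [ 442. -344.   66.]
368 [ 562. -328.  179.] [ 442. -358.   65.]
374 [ 562. -340.  181.] [ 438. -389.    1.]
380 [ 562. -351.  184.] [ 439. -404.    3.]
386 [ 578. -418.   -0.] [ 439. -419.    1.]
```

View pics/crop0.png

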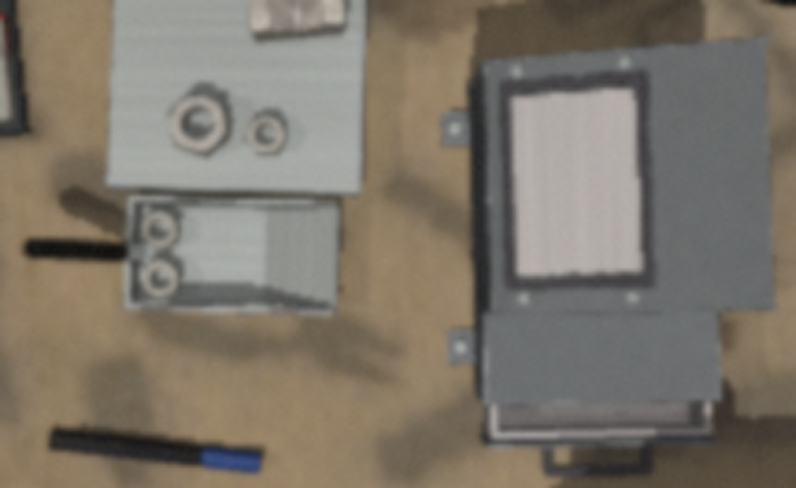

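>>> jog_arm([
  [26.9,-28.7,9,-76.6,0],
  [26.9,-28.7,9,-76.6,0],
  [26.9,-28.7,9,-76.6,0],
  [26.9,-28.7,9,-76.6,0],
  [26.9,-28.7,9,-76.6,0],
  [26.9,-28.7,9,-76.6,0],
  [26.9,-28.7,9,-76.6,0],
  [26.9,-28.7,9,-76.6,0],
  [26.9,-28.7,9,-76.6,0],
  [26.9,-28.7,9,-76.6,0],
  [26.9,-28.7,9,-76.6,0],
  [26.9,-28.7,9,-76.6,0],
])

```text
time: 1.1
eef_pos: [346.4, -288.7, 153.2]
eef_rot: [-0.001, 0.705, 0.709, 0.0]
force: [0.3, -0.9, 0.4]
grip_width: 0.19
grasp_force: 0.0
```

Run:
```python
from h import *
# scoop pan corners from crop, rim z=36 (left/rear) ; plate edge z=40
f=lambda x,y,z:ray("top",175+x/3.7,130+y/3.7,z).round(1)
for n,x,y,z in [("rearL",126,196,36),("frontL",126,311,36),("lip rear",338,196,35),("lip front",341,311,35),("handle tip",25,249,90),("h root",125,252,40),
 ("plateFL",108,187,40),("plateFR",361,192,40),("a",160,230,21),("b",160,277,21),("c",267,131,59),("flapTL",508,95,136),("flapBL",515,278,136),("flapTR",638,85,158),("flapBR",645,273,158),("frameL",503,80,135),("frameBL",512,288,135),("pullL",545,470,40),("pullR",650,470,40)]: print(n,f(x,y,z))
o=ctrl.get_obs();print(o["time"],o["eef_pos"],o["eef_rot"],o["joints"])
```

```text
rearL [558.6  25.3  36. ]
frontL [481.8  23.1  36. ]
lip rear [ 561.5 -116.4   35. ]
lip front [ 485.1 -120.1   35. ]
handle tip [520.4  79.6  90. ]
h root [521.   24.2  40. ]
plateFL [564.1  36.9  40. ]
plateFR [ 564.2 -131.6   40. ]
a [536.9   3.9  21. ]
b [505.1   3.   21. ]
c [601.4 -69.6  59. ]
flapTL [ 616.9 -217.1  136. ]
flapBL [ 508.4 -223.   136. ]
flapTR [ 620.9 -289.1  158. ]
flapBR [ 512.7 -294.5  158. ]
frameL [ 625.9 -214.1  135. ]
frameBL [ 502.5 -221.4  135. ]
pullL [ 384.6 -255.5   40. ]
pullR [ 386.5 -323.5   40. ]
1.1 [ 346.40945481 -288.72330787  153.21475075] [-8.61011714e-04  7.04900904e-01  7.09305177e-01  3.74793515e-04] [ 0.9216802   0.47065462 -0.38533381  2.07667537  0.28535076  0.6456163
  0.3505936 ]
```

>>> jog_arm([
  [0,0,4,0,0],
  [0,0,8,0,0],
  [0,0,10.3,0,0],
  [0,0,10.3,0,0],
  [0,1,10.3,0,0],
  [0,2,10.3,0,0],
  [0,2.6,10.3,0,0],
  [0,3.2,10.3,0,0],
  [0,3.7,10.3,0,0],
  [0,4.1,10.3,0,0],
  [0,4.3,10.3,0,0],
  [0,4.3,10.3,0,0],
])

```text
time: 2.1
eef_pos: [389.9, -290.9, 51.1]
eef_rot: [0.001, 0.707, 0.707, 0.001]
force: [-0.6, 0.7, -0.3]
grip_width: 0.007
grasp_force: 0.0
```

>>> jog_arm([
  [0,0.2,0,0,0],
  [0,0.4,0,0,0],
  [0,0.6,0,0,0],
  [0,0.8,0,0,0],
  [0,1.0,0,0,0],
  [0,1.0,0,0,0],
])

```text
time: 2.6
eef_pos: [391.9, -290.7, 50.0]
eef_rot: [-0.006, 0.708, 0.706, -0.004]
force: [-10.1, -0.0, 7.9]
grip_width: 0.005
grasp_force: 5.3
```

>>> jog_arm([
  [0,1,0,0,0],
  [0,-2.5,0,0,0],
  [0,-2.5,-4,0,0],
  [0,-2.5,-8,0,0],
  [0,-2.5,-11,0,0],
  [22.2,20.2,-11,0,5],
  [22.2,20.2,-11,0,5],
  [22.2,20.2,-11,0,5],
  [22.2,20.2,-11,0,5],
  [22.2,20.2,-11,0,5],
  [22.2,20.2,-11,0,5],
  [22.2,20.2,-11,0,5],
])

```text
time: 3.6
eef_pos: [584.3, -84.7, 160.8]
eef_rot: [0.0, 0.707, 0.707, 0.001]
force: [0.5, -0.4, -0.2]
grip_width: 0.459
grasp_force: 0.0
```

>>> jog_arm([
  [0,0,0,0,5],
  [0,0,0,0,5],
  [0,0,0,0,5],
])

```text
time: 3.85
eef_pos: [582.2, -87.0, 160.2]
eef_rot: [-0.0, 0.707, 0.707, -0.0]
force: [0.5, -0.7, 0.8]
grip_width: 0.533
grasp_force: 0.0
```

Run:
```python
from h import *
im,d=ctrl.read_camera("side");cv2.imwrite("pics/side1.png",cv2.resize(im[110:330,150:420],None,fx=2.9,fy=2.7));
o=ctrl.get_obs();print(o["time"],o["eef_pos"],o["grip_width"])
```

```text
3.9 [581.64492022 -88.15450737 160.30486714] 0.5391716251361222
```

View pics/side1.png

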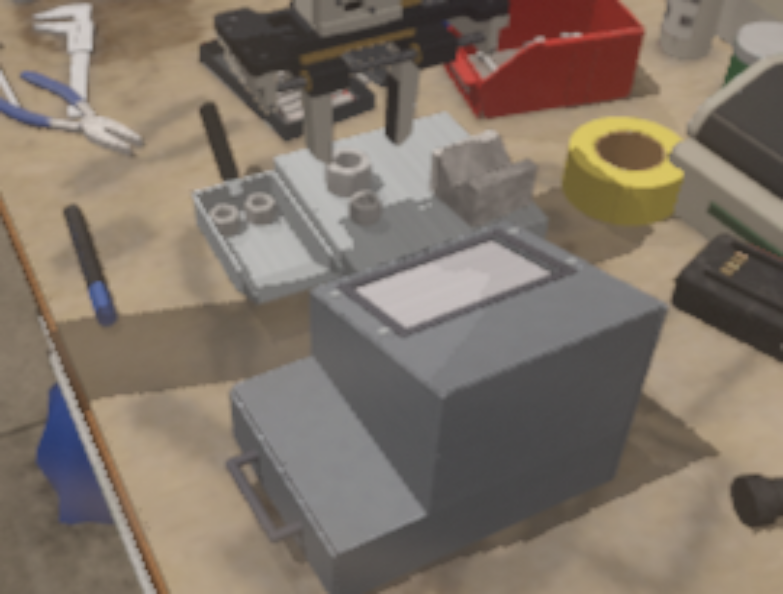

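>>> jog_arm([
  [1.9,1.9,0,0,5],
  [1.9,1.9,0,0,5],
  [1.9,1.9,4,0,5],
  [1.9,1.9,7,0,5],
  [1.9,1.9,8.6,0,5],
  [1.9,1.9,8.6,0,5],
  [1.9,1.9,8.6,0,5],
])

```text
time: 4.48
eef_pos: [600.4, -69.3, 74.3]
eef_rot: [-0.0, 0.708, 0.706, -0.001]
force: [-0.1, 0.3, 0.9]
grip_width: 0.537
grasp_force: 0.0
```

Run:
```python
from h import *
im,d=ctrl.read_camera("side")
o=ctrl.get_obs();print(o["time"],o["eef_pos"],o["grip_width"],o["force"])
p=proj("side",[601,-69,50]);print(p)
u,v=int(p[0]),int(p[1]);cv2.imwrite("pics/side2.png",cv2.resize(im[v-50:v+50,u-66:u+66],None,fx=6,fy=6))
```

```text
4.5333 [601.5846259  -68.95378846  75.5700834 ] 0.5361640359172752 [-0.02254693  0.48074105  0.65853982]
[275.64059959 186.81019038]
```

View pics/side2.png

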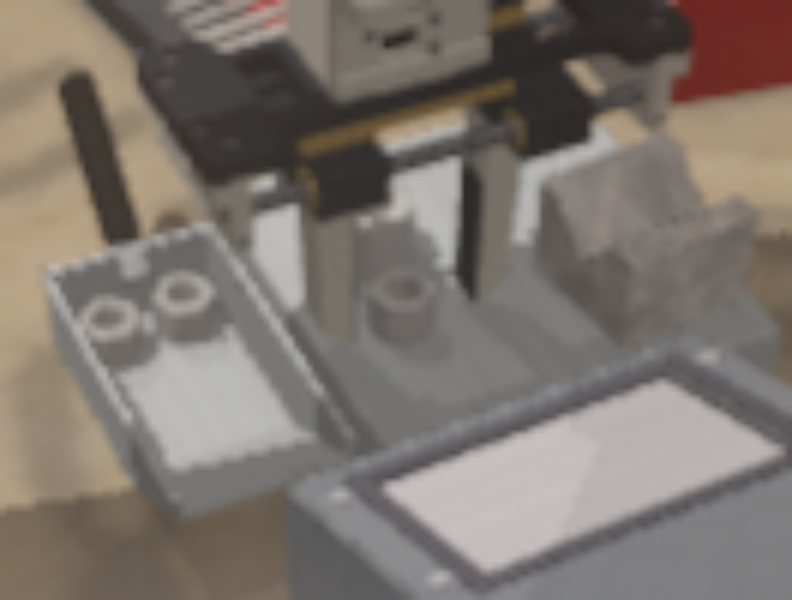

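>>> jog_arm([
  [0,0,0,0,1.5],
  [0,0,0,0,1.5],
  [0,0,0,0,1.5],
  [0,0,0,0,1.5],
  [0,0,0,0,1.5],
  [0,0,0,0,1.5],
  [0,0,0,0,1.5],
  [0,0,0,0,1.5],
])

```text
time: 5.2
eef_pos: [601.5, -67.8, 75.4]
eef_rot: [0.0, 0.707, 0.707, 0.0]
force: [-0.9, 0.0, 6.3]
grip_width: 0.253
grasp_force: 30.0
```

>>> jog_arm([
  [0,-1.2,0,0,1.5],
  [0,-2.6,0,0,1.5],
  [0,-4.0,0,0,1.5],
  [0,-5.4,0,0,1.5],
  [0,-6.8,0,0,1.5],
  [0,-7.9,0,0,1.5],
  [1.8,-7.9,0,0,1.5],
  [3.6,-7.9,0,0,1.5],
  [3.6,-7.9,0.5,0,1.5],
  [3.6,-7.9,1,0,1.5],
  [3.6,-7.9,1,0,1.5],
  [3.6,-7.9,1,0,1.5],
])

```text
time: 6.2
eef_pos: [521.9, -33.2, 63.9]
eef_rot: [-0.0, 0.708, 0.707, -0.001]
force: [1.1, -0.4, -0.1]
grip_width: 0.254
grasp_force: 30.0
```

>>> jog_arm([
  [0,0,0,0,3.2],
  [0,0,0,0,3.2],
  [0,0,0,0,3.2],
  [0,0,-2,0,3.2],
  [0,0,-6,0,3.2],
  [0,0,-9,0,3.2],
  [0,0,-9,0,3.2],
])

```text
time: 6.78
eef_pos: [526.2, -31.6, 160.4]
eef_rot: [0.004, 0.707, 0.707, 0.004]
force: [1.1, 0.6, -0.6]
grip_width: 0.344
grasp_force: 0.0
```

Run:
```python
from h import *
im,d=ctrl.read_camera("side")
o=ctrl.get_obs();print(o["time"],o["eef_pos"],o["grip_width"],o["force"])
p=proj("side",[522,-47,20]);print(p)
u,v=int(p[0]),int(p[1]);cv2.imwrite("pics/side3.png",cv2.resize(im[v-50:v+50,u-66:u+66],None,fx=6,fy=6))
```

```text
6.8333 [524.60040255 -31.96488838 157.89465686] 0.3451812991399066 [-0.61197643 -0.0477168  -0.14696275]
[240.9672818 200.1455919]
```

View pics/side3.png

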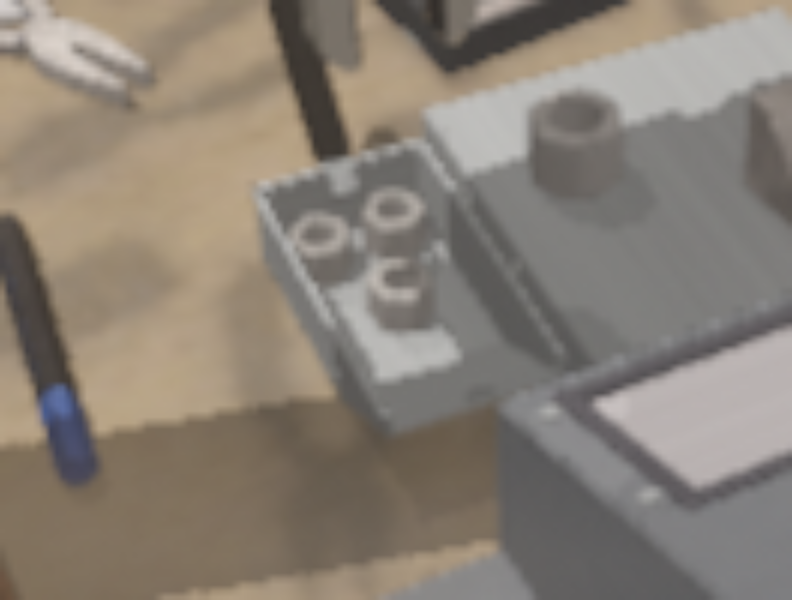

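>>> jog_arm([
  [4,-0.4,0,0,3.4],
  [8.5,-0.4,0,0,3.4],
  [8.5,-0.4,0,0,3.4],
  [8.5,-0.4,4,0,3.4],
  [8.5,-0.4,8,0,3.4],
  [8.5,-0.4,9,0,3.4],
  [8.5,-0.4,9,0,3.4],
  [8.5,-0.4,9,0,3.4],
])

```text
time: 7.5
eef_pos: [518.1, 53.1, 64.5]
eef_rot: [-0.0, 0.707, 0.707, -0.0]
force: [0.1, -0.2, 1.3]
grip_width: 0.366
grasp_force: 0.0
```

>>> jog_arm([
  [0,0,0,0,0.5],
  [0,0,0,0,0.5],
  [0,0,0,0,0.5],
  [0,0,0,0,0.5],
  [0,0,0,0,0.5],
  [0,0,0,0,0.5],
  [0,0,0,0,0.5],
  [0,0,0,0,0.5],
])

```text
time: 8.17
eef_pos: [519.7, 53.3, 66.1]
eef_rot: [0.001, 0.707, 0.707, 0.001]
force: [0.5, -0.7, 6.0]
grip_width: 0.147
grasp_force: 30.0
```

>>> jog_arm([
  [0,0,-0.3,0,0.5],
  [0,0,-0.6,0,0.5],
  [0,0,-0.9,0,0.5],
  [0,0,-1.2,0,0.5],
  [0,0,-1.2,0,0.5],
  [0,0,-1.2,0,0.5],
  [0,0,-1.2,0,0.5],
])

```text
time: 8.75
eef_pos: [518.1, 53.1, 76.5]
eef_rot: [-0.0, 0.707, 0.707, -0.0]
force: [-0.3, -0.3, -4.9]
grip_width: 0.147
grasp_force: 30.0
```

Run:
```python
from h import *
im,d=ctrl.read_camera("side")
o=ctrl.get_obs();print(o["time"],o["eef_pos"],o["grip_width"],o["force"],o["torque"],o["grasp_force"])
p=proj("side",[522,-47,20])
u,v=int(p[0]),int(p[1]);cv2.imwrite("pics/side4.png",cv2.resize(im[v-50:v+50,u-66:u+66],None,fx=6,fy=6))
```

```text
8.8 [518.05354271  53.12825388  76.46916164] 0.14781822362863992 [ 0.09729645  1.25092097 -5.15186616] [ 0.19205123 -0.13401246  0.01051346] 29.978786408901215
```

View pics/side4.png

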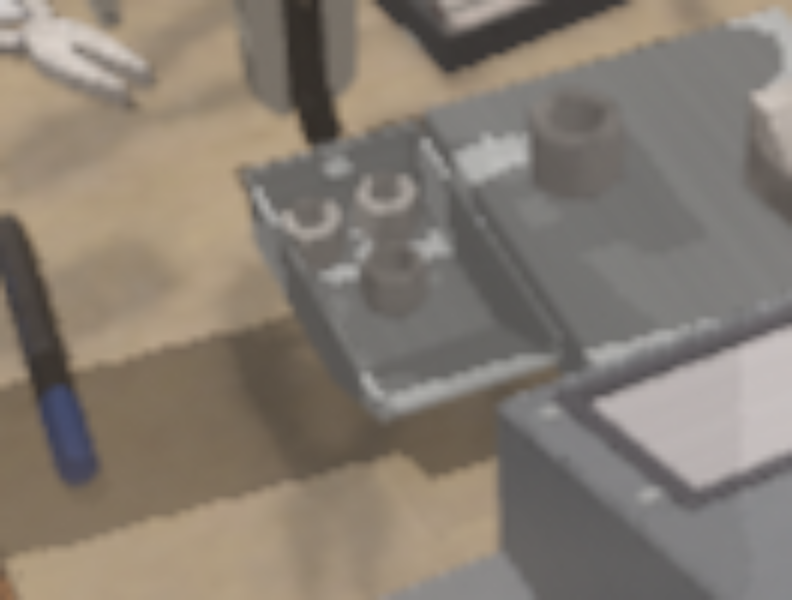

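>>> jog_arm([
  [0,0,0,0,1.3],
  [0,0,0,0,1.3],
  [0,0,0,0,1.3],
])

```text
time: 9.05
eef_pos: [518.2, 53.1, 76.6]
eef_rot: [-0.0, 0.707, 0.707, -0.0]
force: [0.1, -0.1, -3.6]
grip_width: 0.151
grasp_force: 20.7
```

>>> jog_arm([
  [0,0,0,0,1.36],
  [0,0,0,0,1.36],
  [0,0,0,0,1.36],
])

```text
time: 9.3
eef_pos: [518.3, 53.1, 76.8]
eef_rot: [0.0, 0.707, 0.707, -0.0]
force: [-1.0, 0.2, -2.4]
grip_width: 0.144
grasp_force: 8.3
```

>>> jog_arm([
  [0,0,0.4,0,1.36],
  [0,0,0.8,0,1.36],
  [0,0,1.1,0,1.36],
  [0,0,1.2,0,1.36],
  [0,0,1.2,0,2.4],
  [0,0,1.2,0,2.4],
  [0,0.1,1.2,0,2.4],
  [-1.0,0.1,2.1,0,2.4],
  [-1.0,0.1,2.1,0,2.4],
  [-1.0,0.1,2.1,0,0.4],
  [-1.0,0.1,2.1,0,0.4],
  [-1.0,0.1,2.1,0,0.4],
])

```text
time: 10.3
eef_pos: [519.1, 42.9, 55.4]
eef_rot: [-0.0, 0.707, 0.707, -0.0]
force: [0.1, -1.3, -3.3]
grip_width: 0.15
grasp_force: 30.0
```

>>> jog_arm([
  [0,0,0,0,0.4],
  [0,0,-0.2,0,0.4],
  [0,0,-0.5,0,0.4],
  [0,0,-1,0,0.4],
  [0,0,-2,0,0.4],
  [0,0,-3,0,0.4],
  [0,0,-4,0,0.4],
  [0,0,-4.5,0,0.4],
  [0,0,-4.5,0,0.4],
])

```text
time: 11.05
eef_pos: [520.4, 43.3, 102.6]
eef_rot: [0.001, 0.707, 0.707, 0.002]
force: [-0.4, 0.7, -3.8]
grip_width: 0.148
grasp_force: 30.0
```

```bash
cat >> h.py <<'E'
def lip(save=None):
    """scoop tilt from the side depth: fit rim/steel-coloured points near the scoop"""
    im,d=ctrl.read_camera("side");W=pts("side",d);o=ctrl.get_obs();e=o["eef_pos"]
    np.savez("pics/last.npz",im=im,d=d)
    m=(abs(W[...,0]-e[0]-3)<31)&(W[...,1]<e[1]-20)&(W[...,1]>e[1]-170)&(W[...,2]>e[2]-130)&(W[...,2]<e[2]+10)
    for s in range(20,170,12):
        k=m&(abs(e[1]-s-W[...,1])<6);z=W[...,2][k]
        if k.sum()>3:print(s,k.sum(),(np.percentile(z,[5,25,50,90])-e[2]+6).round(0))
    print(o["time"],e,o["force"],o["torque"],o["grasp_force"],o["grip_width"])
E
python3 -c "
from h import *
lip()"
```

```text
20 104 [-87. -27. -19. -10.]
32 109 [-95. -36. -30. -24.]
44 165 [-94. -45. -35. -26.]
56 60 [-95. -92. -45. -39.]
68 98 [-95. -47. -44. -27.]
80 124 [-95. -46. -44. -26.]
92 196 [-96. -94. -47. -38.]
104 167 [-96. -95. -94. -44.]
116 139 [-96. -95. -94. -39.]
128 147 [-96. -95. -94. -32.]
140 130 [-96. -95. -94. -25.]
152 139 [-96. -95. -93. -18.]
164 67 [-96. -96. -95. -92.]
11.1 [519.87578254  43.19177186 101.73489378] [ 0.07641638 -0.25621266 -4.85528545] [ 0.19269893 -0.06109154  0.02441021] 29.998701810836792 0.15043920341037986
```

>>> jog_arm([
  [0,0,-0.6,0,0.4],
  [0,0,-1.7,0,0.4],
  [0,0.3,-3.1,0,0.4],
  [0,0.7,-4.6,0,0.4],
  [0,1.2,-6.1,0,0.4],
  [0,1.7,-7.6,0,0.4],
  [0,2.2,-8.9,0,0.4],
  [0,2.7,-9.9,0,0.4],
  [-0.4,3.2,-10.6,0,0.4],
  [-1.2,3.7,-11,0,0.4],
  [-2.4,4.1,-11.2,0,0.4],
  [-3.8,4.2,-11.2,0,0.4],
])

```text
time: 12.1
eef_pos: [561.9, 4.1, 212.5]
eef_rot: [0.0, 0.707, 0.707, 0.0]
force: [-0.5, 0.5, -5.3]
grip_width: 0.151
grasp_force: 30.0
```

>>> jog_arm([
  [-1.5,0,0,0,0.4],
  [-3.0,0,0,0,0.4],
  [-4.5,0,0,0,0.4],
  [-6,0,0,0,0.4],
  [-7.5,0,0,0,0.4],
  [-9,0,0,0,0.4],
  [-10.2,0,0,0,0.4],
  [-11.1,0,0,0,0.4],
  [-11.7,0,0,0,0.4],
  [-12,0,0,0,0.4],
  [-12,0,0,0,0.4],
])

```text
time: 13.02
eef_pos: [561.2, -115.5, 212.4]
eef_rot: [-0.0, 0.707, 0.707, -0.0]
force: [0.8, -0.0, -4.4]
grip_width: 0.15
grasp_force: 30.0
```

```bash
python3 -c "
from h import *
lip()"
```

```text
20 246 [-37. -28. -21. -11.]
32 134 [-45. -34. -29. -19.]
44 184 [-47. -43. -35. -27.]
56 76 [-48. -46. -45. -30.]
68 93 [-47. -46. -36. -27.]
80 129 [-48. -46. -42. -27.]
92 167 [-48. -47. -46. -30.]
104 133 [-70. -48. -47. -45.]
116 92 [-69. -66. -44. -40.]
128 185 [-65. -63. -61. -34.]
140 191 [-61. -59. -57. -27.]
152 227 [-56. -54. -52. -20.]
164 146 [-52. -51. -50. -20.]
13.0667 [ 561.27674545 -114.43705056  212.58792238] [ 0.30165503 -0.27533115 -4.63361963] [ 0.2063283  -0.07762185 -0.01035437] 29.998828768730164 0.15176464804045361
```

>>> jog_arm([
  [0,0,0,0,1.33],
  [0,0,0,0,1.34],
  [0,0,0,0,1.35],
  [0,0,0,0,1.35],
])

```text
time: 13.4
eef_pos: [561.6, -113.8, 213.1]
eef_rot: [0.0, 0.707, 0.708, 0.001]
force: [-0.6, 2.0, -2.2]
grip_width: 0.148
grasp_force: 10.4
```

```bash
python3 -c "
from h import *
lip()"
```

```text
20 112 [-51. -42. -35. -22.]
32 177 [-57. -55. -47. -35.]
44 147 [-60. -58. -56. -38.]
56 101 [-62. -61. -59. -43.]
68 152 [-65. -64. -61. -44.]
80 187 [-68. -67. -66. -47.]
92 119 [-70. -69. -68. -67.]
104 90 [-68. -67. -66. -65.]
116 105 [-64. -63. -62. -61.]
128 111 [-61. -60. -59. -57.]
140 123 [-57. -56. -55. -54.]
152 155 [-56. -55. -54. -53.]
164 126 [-53. -51. -51. -49.]
13.45 [ 561.63079623 -113.79250109  213.09958269] [-0.49318493  2.43508371 -1.9072563 ] [ 0.374195   -0.07722444  0.02389825] 10.383624136447906 0.1482209473138998
```

>>> jog_arm([
  [-0.5,0,-0.6,0,1.37],
  [-1.2,0,-1.2,0,1.37],
  [-2.0,0,-1.8,0,1.37],
  [-2.8,0,-2.3,0,1.37],
  [-3.7,0,-2.8,0,1.37],
  [-4.6,0,-3.3,0,1.37],
  [-4.6,0,-3.3,0,1.37],
  [-4.6,0,-3.3,0,1.37],
])

```text
time: 14.12
eef_pos: [561.2, -162.7, 245.8]
eef_rot: [0.001, 0.708, 0.706, -0.0]
force: [-0.2, 0.6, -4.0]
grip_width: 0.15
grasp_force: 6.3
```

```bash
python3 -c "
from h import *
lip()"
```

```text
20 47 [-69. -67. -64. -51.]
32 217 [-75. -69. -55. -48.]
44 276 [-80. -78. -76. -55.]
56 116 [-87. -85. -83. -71.]
68 213 [-93. -91. -88. -68.]
80 170 [-93. -92. -91. -74.]
92 146 [-92. -92. -91. -90.]
104 154 [-92. -91. -91. -90.]
116 69 [-92. -91. -90. -89.]
128 79 [-74. -73. -72. -71.]
140 154 [-73. -72. -71. -69.]
152 146 [-69. -68. -67. -65.]
164 158 [-65. -64. -62. -61.]
14.1667 [ 561.06125291 -161.56200599  245.5539994 ] [-0.23059145 -0.260181   -3.31027139] [ 0.06795089 -0.10853315  0.03007694] 6.280518248677254 0.14769555083033717
```

>>> jog_arm([
  [-0.8,0,0,0,1.36],
  [-1.6,0,0,0,1.36],
  [-2.4,0,-0.1,0,1.36],
  [-3.2,0,-0.3,0,1.36],
  [-4.0,0,-0.5,0,1.36],
  [-4.8,0,-0.7,0,1.36],
  [-5.6,0,-1.0,0,1.36],
  [-6.3,0,-1.2,0,1.36],
  [-6.8,0,-1.4,0,1.36],
  [-6.8,0,-1.4,0,1.36],
])

```text
time: 15.0
eef_pos: [561.1, -230.8, 260.0]
eef_rot: [0.001, 0.708, 0.706, -0.0]
force: [0.0, -1.0, -3.5]
grip_width: 0.151
grasp_force: 8.3
```

```bash
python3 -c "
from h import *
lip()
im=np.load('pics/last.npz')['im'];e=ctrl.get_obs()['eef_pos'];p=proj('side',[562,e[1]-40,e[2]-80]);u,v=int(p[0]),int(p[1])
v=max(v,50)
cv2.imwrite('pics/side5.png',cv2.resize(im[v-50:v+50,u-66:u+66],None,fx=6,fy=6))"
```

```text
20 103 [-107.  -98.  -85.  -74.]
32 276 [-114. -108.  -90.  -82.]
44 128 [-114.  -99.  -96.  -91.]
56 33 [-89. -88. -88. -87.]
68 162 [-88. -87. -86. -85.]
80 146 [-85. -84. -82. -80.]
92 155 [-80. -79. -78. -76.]
104 157 [-76. -75. -73. -72.]
116 168 [-72. -70. -69. -67.]
128 723 [-120. -107.  -90.  -67.]
15.05 [ 561.19513425 -230.36209342  259.84832538] [-0.57698125 -0.94627456 -2.38775089] [-0.27091052  0.00633475 -0.00798049] 8.412461578845978 0.14901428473032818
```

View pics/side5.png

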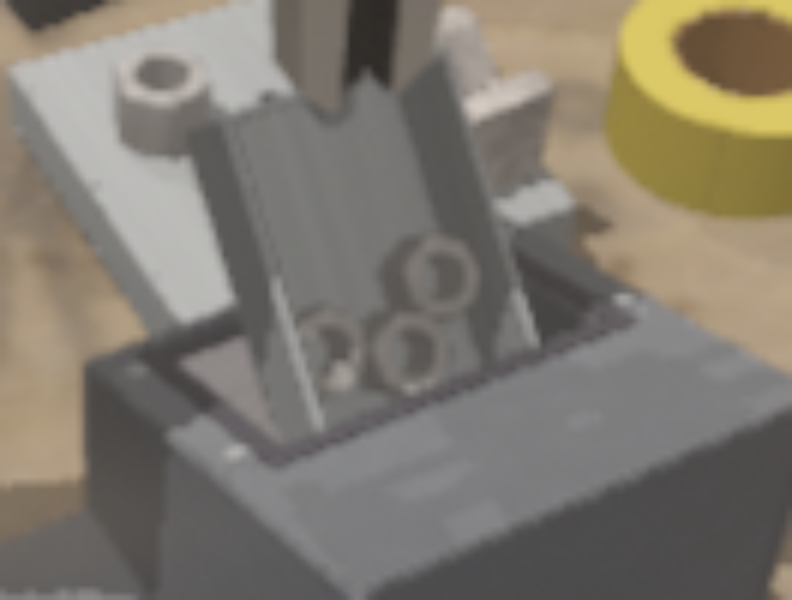

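>>> jog_arm([
  [-0.8,0,-0.3,0,1.35],
  [-1.6,0,-0.6,0,1.35],
  [-2.4,0,-0.9,0,1.35],
  [-3.2,0,-1.2,0,1.35],
  [-4.0,0,-1.4,0,1.35],
  [-4.8,0,-1.4,0,1.35],
  [-4.8,0,-1.4,0,1.35],
  [-4.8,0,-1.4,0,1.35],
  [-4.8,0,-1.4,0,1.35],
])

```text
time: 15.8
eef_pos: [561.6, -277.3, 274.0]
eef_rot: [0.001, 0.707, 0.707, 0.0]
force: [-0.1, 0.4, -2.6]
grip_width: 0.152
grasp_force: 11.0
```

```bash
python3 -c "
from h import *
lip()
im=np.load('pics/last.npz')['im'];e=ctrl.get_obs()['eef_pos'];p=proj('side',[562,e[1]-10,e[2]-90]);u,v=int(p[0]),int(p[1])
v=max(v,50)
cv2.imwrite('pics/side6.png',cv2.resize(im[v-50:v+50,u-66:u+66],None,fx=6,fy=6))"
```

```text
20 68 [-101. -101. -100.  -99.]
32 147 [-99. -98. -97. -95.]
44 147 [-95. -94. -93. -91.]
56 159 [-90. -89. -88. -86.]
68 165 [-86. -85. -84. -82.]
80 592 [-121. -110.  -97.  -81.]
15.85 [ 561.66170841 -277.06441294  274.01357496] [-0.32428383  0.21907314 -3.14543226] [-0.1653627  -0.04285596  0.05833987] 10.967958120694448 0.14850882829584464
```

View pics/side6.png

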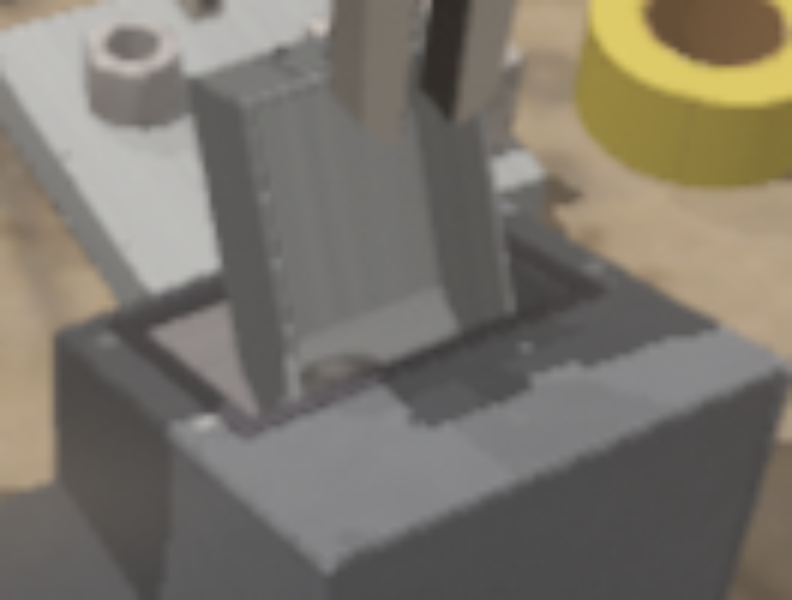

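>>> jog_arm([
  [-0.8,0,-0.4,0,1.35],
  [-1.6,0,-0.7,0,1.35],
  [-1.6,0,-0.7,0,0.5],
  [-1.6,0,-0.7,0,0.5],
  [-1.6,0,-0.7,0,0.5],
  [-1.0,0,0.3,0,0.5],
  [-1.0,0,-0.7,0,0.5],
  [-1.0,0,0.3,0,0.5],
  [-1.0,0,-0.7,0,0.5],
  [-1.0,0,0.3,0,0.5],
  [-1.0,0,-0.4,0,0.5],
  [-1.0,0,-0.4,0,0.5],
])

```text
time: 16.85
eef_pos: [561.3, -287.5, 278.5]
eef_rot: [0.001, 0.707, 0.707, -0.0]
force: [-1.2, -0.8, -0.3]
grip_width: 0.148
grasp_force: 30.0
```

```bash
cat >> h.py <<'E'
def region(save):
    im,d=ctrl.read_camera("side");im2,d2=ctrl.read_camera("top");np.savez("pics/r.npz",im=im,im2=im2,d=d,d2=d2)
    a=cv2.resize(im[60:210,180:380],(400,300));e=cv2.resize(im2[130:230,200:333],(400,300));cv2.imwrite(save,np.hstack([a,e]))
E
python3 -c "
from h import *
lip()
a=np.load('pics/last.npz');W=pts('side',a['d']);e=ctrl.get_obs()['eef_pos']
# nut bump: residual above the ramp plane, printed as map over x for depth slices
m=(abs(W[...,0]-562)<36)&(W[...,1]<-230)&(W[...,1]>-310)&(W[...,2]>115)&(W[...,2]<250)
P=W[m];
for z in range(250,120,-8):
  r=[]
  for x in range(532,600,8):
    k=(abs(P[:,2]-z)<4)&(abs(P[:,0]-x)<4); r.append(int(np.median(P[k,1])) if k.sum()>1 else 0)
  print(z,r)
"
```

```text
20 73 [-102. -102. -101.  -99.]
32 153 [-100.  -99.  -98.  -96.]
44 156 [-96. -94. -93. -91.]
56 169 [-91. -90. -89. -87.]
68 569 [-121. -112.  -99.  -85.]
16.9 [ 561.31090664 -287.38534183  278.36377146] [ 0.22485592 -0.01804192 -2.24783751] [-0.2997683   0.1081169   0.03350047] 30.007194578647614 0.15011007738067514
250 [-241, -241, -237, -234, -234, 0, 0, 0, -242]
242 [-234, -233, -233, -252, 0, 0, 0, 0, 0]
234 [-261, 0, 0, 0, 0, 0, 0, 0, -242]
226 [-264, 0, 0, 0, 0, 0, 0, 0, -242]
218 [-265, 0, -231, -231, -230, -230, 0, 0, -254]
210 [-268, 0, -233, -233, -233, -233, -235, 0, -255]
202 [-270, 0, -235, -235, -235, -235, -235, 0, -257]
194 [-260, 0, -238, -238, -238, -238, -237, -239, -257]
186 [-265, 0, -240, -241, -241, -241, -240, -241, -258]
178 [-279, 0, -244, -243, -243, -243, -243, -244, -256]
170 [-300, -299, -297, -295, -295, -295, -294, -294, -269]
162 [-284, 0, -249, -249, -249, -248, -249, -248, -263]
154 [0, 0, -255, -254, -254, -254, -254, -253, -260]
146 [0, -265, -262, -262, -262, -262, -262, -262, -264]
138 [0, -268, -267, -268, -267, -267, -267, -267, -266]
130 [-242, -235, 0, 0, 0, 0, 0, 0, 0]
122 [0, 0, 0, 0, 0, 0, 0, 0, 0]
```

>>> jog_arm([
  [1.5,0,0,0,0.5],
  [3.0,0,0,0,0.5],
  [4.4,0,0.9,0,1.36],
  [5.7,0,1.8,0,1.36],
  [7.3,0,1.9,0,1.36],
  [8.9,0,1.9,0,1.36],
  [10.1,0,2.4,0,1.36],
  [11.4,0,2.9,0,1.36],
  [12.6,0,3.5,0,1.36],
  [12.6,0,3.5,0,1.36],
])

```text
time: 17.73
eef_pos: [561.1, -155.9, 241.6]
eef_rot: [-0.002, 0.705, 0.709, 0.001]
force: [0.1, 1.8, -1.1]
grip_width: 0.152
grasp_force: 8.0
```

```bash
python3 -c "
from h import *
lip()"
```

```text
20 81 [-77. -76. -75. -73.]
32 171 [-83. -81. -79. -76.]
44 170 [-88. -87. -85. -82.]
56 174 [-95. -93. -91. -89.]
68 144 [-98. -97. -96. -94.]
80 132 [-97. -97. -96. -95.]
92 136 [-97. -96. -96. -94.]
104 149 [-97. -96. -95. -94.]
116 34 [-96. -95. -95. -93.]
128 33 [-70. -70. -69. -68.]
140 154 [-70. -69. -68. -67.]
152 146 [-67. -65. -64. -63.]
164 155 [-62. -61. -60. -58.]
17.7833 [ 561.00805313 -158.08160167  241.80345236] [-0.46434345  0.09080003 -1.62719831] [ 0.11837301 -0.15461988  0.00493922] 8.167431950569153 0.15427653807299005
```

>>> jog_arm([
  [0.9,0,0.7,0,1.36],
  [1.8,0,1.4,0,1.36],
  [2.7,0,2.1,0,1.36],
  [3.6,0,2.8,0,1.36],
  [4.6,0,3.5,0,1.36],
  [4.6,0,3.5,0,0.4],
  [4.6,0,3.5,0,0.4],
  [4.6,0,3.5,0,0.4],
])

```text
time: 18.45
eef_pos: [561.1, -114.9, 207.3]
eef_rot: [-0.0, 0.707, 0.707, -0.0]
force: [0.3, -0.5, -3.5]
grip_width: 0.15
grasp_force: 30.0
```

```bash
python3 -c "
from h import *
lip()"
```

```text
20 58 [-58. -57. -57. -26.]
32 104 [-59. -58. -57. -56.]
44 106 [-59. -59. -58. -56.]
56 109 [-60. -59. -58. -57.]
68 107 [-60. -60. -59. -58.]
80 114 [-61. -60. -60. -58.]
92 123 [-62. -61. -60. -59.]
104 74 [-61. -60. -59. -56.]
116 76 [-56. -54. -53. -51.]
128 88 [-50. -49. -47. -44.]
140 164 [-54. -52. -43. -39.]
152 199 [-51. -49. -47. -36.]
164 109 [-46. -46. -45. -43.]
18.5 [ 561.20139803 -115.25112378  207.50983493] [ 0.30328304 -0.44698003 -1.98043116] [ 0.09577348 -0.11745557  0.04331141] 29.99850869178772 0.15194324927091515
```

>>> jog_arm([
  [0,0,-0.7,0,0.4],
  [0.5,0,-1.5,0,0.4],
  [2,-0.4,-1.8,0,0.4],
  [4,-1,-1.8,0,0.4],
  [6,-1.6,-1.8,0,0.4],
  [8,-2.2,-1.8,0,0.4],
  [10,-2.9,-1.8,0,0.4],
  [12,-3.5,-1.8,0,0.4],
  [13.5,-4.0,-1.5,0,0.4],
  [14.6,-4.4,-1,0,0.4],
  [15.2,-4.4,0.2,0,0.4],
  [15.2,-4.4,1.8,0,0.4],
])

```text
time: 19.5
eef_pos: [517.8, 41.5, 191.6]
eef_rot: [0.001, 0.705, 0.709, 0.003]
force: [0.7, 0.5, -2.8]
grip_width: 0.151
grasp_force: 30.0
```

>>> jog_arm([
  [0,0,2,0,0.4],
  [0,0,4,0,0.4],
  [0,0,6,0,0.4],
  [0,0,8,0,0.4],
  [0,0,9.6,0,0.4],
  [0,0,10.7,0,0.4],
  [0,0,11.2,0,0.4],
  [0,0,11.2,0,0.4],
])

```text
time: 20.17
eef_pos: [516.9, 38.3, 77.5]
eef_rot: [-0.001, 0.707, 0.707, -0.0]
force: [0.5, -0.1, -1.8]
grip_width: 0.149
grasp_force: 30.0
```

```bash
python3 -c "
from h import *
lip()"
```

```text
20 53 [-59. -57. -57. -27.]
32 78 [-59. -58. -57. -56.]
44 74 [-60. -59. -58. -56.]
56 81 [-61. -60. -59. -57.]
68 88 [-61. -60. -59. -58.]
80 82 [-62. -60. -60. -58.]
92 92 [-62. -61. -61. -59.]
104 55 [-62. -60. -59. -57.]
116 55 [-71. -55. -53. -51.]
128 140 [-72. -71. -70. -46.]
140 142 [-73. -72. -70. -40.]
152 127 [-73. -71. -70. -36.]
164 65 [-73. -72. -71. -70.]
20.2167 [517.44960581  38.20470218  78.16520113] [-0.33840849  0.47387661 -3.54286542] [ 0.07919199 -0.1730332  -0.03397333] 29.998632073402405 0.14445183687256655
```

>>> jog_arm([
  [0,0,0.4,0,1.36],
  [0,0,0.8,0,1.36],
  [0,0,1.1,0,1.37],
  [0,0,1.3,0,1.38],
  [0,0,1.3,0,1.38],
  [0,0,1.3,0,2.2],
  [0,0,1.3,0,3],
  [0,0,1.3,0,3.4],
  [0,0,1.3,0,3.4],
])

```text
time: 20.97
eef_pos: [517.3, 36.9, 64.8]
eef_rot: [0.0, 0.707, 0.707, -0.0]
force: [-0.0, 0.3, -0.1]
grip_width: 0.35
grasp_force: 0.0
```

>>> jog_arm([
  [0,0,-2,0,3.4],
  [0,0,-5,0,3.4],
  [0,0,-9,0,3.4],
  [0,0,-13,0,3.4],
  [2,-2,-15,0,3.4],
  [5,-4,-15,0,3.4],
  [8,-6,-15,0,3.4],
  [11,-8,-15,0,3.4],
  [14,-8,-15,0,3.4],
  [14,-8,-15,0,3.4],
])

```text
time: 21.8
eef_pos: [435.5, 184.2, 215.8]
eef_rot: [-0.001, 0.703, 0.711, 0.003]
force: [-0.0, 0.2, 0.3]
grip_width: 0.366
grasp_force: 0.0
```

Run:
```python
from h import *
a,d=ctrl.read_camera("top");b,ds=ctrl.read_camera("side");o=ctrl.get_obs();print(o["time"],o["eef_pos"])
Wt=pts("top",d);Ws=pts("side",ds)
# scoop floor plane from side and rim heights
m=(abs(Ws[...,0]-518)<25)&(Ws[...,1]>-60)&(Ws[...,1]<15)&(Ws[...,2]>-8)&(Ws[...,2]<60)
P=Ws[m];A=np.c_[P[:,:2]-[518,-25],np.ones(len(P))];print("floor",np.linalg.lstsq(A,P[:,2],rcond=None)[0],np.percentile(P[:,2],[2,50,98]))
# flap plane
m=(abs(Ws[...,0]-563)<45)&(Ws[...,1]<-228)&(Ws[...,1]>-285)&(Ws[...,2]>90);P=Ws[m];A=np.c_[P[:,1]+220,np.ones(len(P))];print("flap",np.linalg.lstsq(A,P[:,2],rcond=None)[0])
cv2.imwrite("pics/end.png",np.vstack([cv2.resize(a[130:262,175:390],(700,300)),cv2.resize(b[110:330,150:420],(700,300))]))
```

```text
21.9 [436.96809648 178.13016587 214.86447968]
floor [-0.00430161  0.02920554  3.98786389] [1.30295627 3.65692151 7.18159662]
flap [ -0.36386156 135.54128769]
```

View pics/end.png

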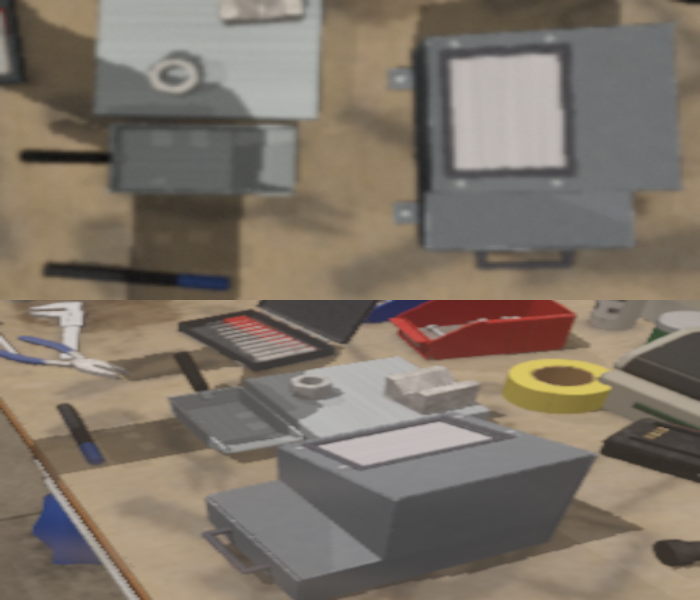

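Run:
```python
from h import *
def slope(W,x0,y0,y1,z0,z1,hw=22):
    m=(abs(W[...,0]-x0)<hw)&(W[...,1]>y0)&(W[...,1]<y1)&(W[...,2]>z0)&(W[...,2]<z1);P=W[m]
    return np.linalg.lstsq(np.c_[P[:,:2]-[x0,-30],np.ones(len(P))],P[:,2],rcond=None)[0]
W0=pts("side",np.load("pics/side0.npz")["d"]);_,d=ctrl.read_camera("side");W1=pts("side",d)
a=slope(W0,520,-62,-15,-8,12);b=slope(W1,518,-62,-15,-8,12);print(a,b)
if abs(a[1]-b[1])<0.02: print("done",ctrl.job_done())
```

```text
[-0.00473913  0.01231648  3.68363136] [-2.20570114e-03 -1.47827065e-04  3.66092597e+00]
the job is handed in; nothing more can be done
done None
```

I handed the job in at about 22 s. The last pictures show the drawer home, the flap shut, the scoop empty and level back in its place, and the big nut, vee block and marker looking unmoved. I didn't see the three small nuts inside the closed drawer; I infer they're there from the empty scoop and its lighter weight after tipping.

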